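# Roll a pump roller bar into the V-block and butt it against the stop

## Task

Using only your fingertips, roll the bright aluminium bar along the bench by its side, up the ramp and into the groove of the V-block, then push it endways along the groove until its end butts against the red stop, ready for gauging. The bar must truly roll, not just skid, and must never be picked up. Leave the bar at rest in the groove, take the hand away, and do not disturb the other parts on the bench.

Things in the scene. Friction and masses are not known exactly. Their poses are not given: they have to be found in the camera images.
- bar: Bright smooth aluminium cylinder, 32 mm diameter, 150 mm long, 0.25 to 0.4 kg, a thin blue stripe along it. Lies loose on its side, left or right of the V-block (centre 150 to 220 mm from the groove, axis within 0.2 rad of it). Origin at its centre, 16 mm above the bench; x along its axis, y and z turn as it rolls. Pushed on its side it rolls, and rolls on a little by itself.
- vblock: V-block fixed to the bench, 120 mm long. Origin on the bench below the middle of the groove; x along the groove towards the red stop (away from the robot, within 0.2 rad), y across, z up. Green ramps on both sides rise from the bench at y = +-76 mm to lips 12 mm high at y = +-14 mm; between them the dark 120-degree V, its bottom 4 mm above the bench.
- v_seat (a point): Where the bar's centre must finally be: on the groove's centre line, 22.5 mm above the bench (height of the seated bar's axis), above the V-block's origin, 75 mm short of the stop's face. Let go on a ramp, the bar rolls back down; past the lip it drops into the groove by itself. Sliding it along the groove takes 1 to 3 N. Axes as the V-block's.
- stop_face (a point): Centre of the near face of the red upright stop plate (44 mm wide, 46 mm high, 10 mm thick) beyond the far end of the groove, 75 mm from the block's origin. A flat strip 3 mm high joins it to the block. Rolled straight in, the bar ends up 15 to 35 mm short of this face. Axes as the V-block's.
- jar: Amber glass jar with a white cap, 54 mm diameter, 85 mm high, upright, on the other side of the V-block from the bar. Leave it alone. Origin at the centre of its underside.
- wingnut_a: Steel wing nut, about 40 mm across, 20 mm high, on the bench between the robot and the V-block. Leave it alone. Origin at its underside.
- wingnut_b: Second steel wing nut, same size, on the bench nearer the robot and to its right. Leave it alone. Origin at its underside.
- fitting: White nylon hose fitting, 34 mm diameter foot, 46 mm high, upright between the robot and the V-block. Leave it alone. Origin at its underside.
- driver: Screwdriver with a red handle, about 200 mm long, lying on the bench to the robot's left. Leave it alone.
Not all that is in view belongs to the job. Several things have the shape of the bar; the one meant has the colours described above.

How it is judged:
By the outcome, as a careful person would: the job done as asked, in the order asked, and still so for the second after the job is handed in, with the robot touching nothing.
It also fails if it takes over 54 s, if anything falls off the work surface, if the arm or the gripper's body presses on something with over 40 N, if the wrist force passes 120 N, or if a joint passes its speed limit or range.

## Robot

A 7-joint arm with a two-finger parallel gripper is mounted at the origin on the work surface. World frame = base frame: x ahead of the robot, y to its left, z up, the work surface at z = 0. Lengths are in m, angles in degrees, forces in N, time in s.
With the tool pointing down it reaches from about 0.425 to 0.875 m from the base axis. Payload 4.7 kg.
Tool frame: the origin (TCP) lies midway between the tips of the shut fingers; the grasp point (between the pads) lies env.grip_point_offset behind it (env.grip_point_offset is the distance from the TCP to the grasp point, in m); z points along the fingers, y is the line along which they close (so a half turn about z gives the same grasp; the last joint's range is limited). The gripper opens to 87 mm and grips with 3 to 60 N. Pads are 19 mm wide; open, the fingers measure 117 mm over their backs; the gripper's body (75 mm by 190 mm) begins 51 mm behind the grasp point.
Start: joints at [-70.411, 18.392, -4.016, 83.108, 1.295, 78.541, -3.26], TCP at [0.209, 0.615, 0.223] pointing down, gripper open.
Joint ranges: [-163.93, 163.93], [-17.29, 119.83], [-79.2, 71.16], [3.27, 140.29], [-89.18, 269.18], [5.43, 117.66], [-154.24, 154.24]. Speed limits (degrees/s): [147.25, 147.25, 180, 180, 180, 180, 180].

## Interface

Orientations are given as [roll, pitch, yaw] about the fixed x, y, z axes, in that order (R = Rz(yaw) Ry(pitch) Rx(roll)).
In Python, from cell import env gives the robot as it stands.
- The arm moves only by the shell command python3 -m creep 'ROWS' [FORCE]. ROWS is a JSON object of lists of equal length, an entry for each row: "translation": the shift along the tool's x, y, z in units of 0.08 m (1.0 is 0.08 m), a list of three; "turn": the turn, a rotation vector about the tool's x, y, z in units of 180 degrees (1.0 is 180 degrees), a list of three; "grip": the opening, from 0 (shut) to 1 (fully open). In form: {"translation": [[x, y, z], ...], "turn": [[ax, ay, az], ...], "grip": [grip, ...]}. A call has 1 to 5 rows; each row shifts and turns the commanded pose from where the row before left it, along the tool's axes as they then stand; what a row does not reach is not made up. A row lasts 1/8 s, in which the tool goes at most 62.5 mm and 10.7 degrees, less where a joint would pass 70% of its speed; a pose out of reach is approached as far as the arm can. A call with a number of a shift or a turn outside -1 to 1 is refused whole. A call with a gripper value outside its range is refused whole. The fingers move at their own pace and stop on an object; FORCE is the grip in N (left out, the last holds). Time passes only in rows, so rows that do not move let the fingers close. It gives the time, the measured TCP pose, the force, the opening and the grip force at its end, in the units of the state.
- env.get_obs(): the state, without advancing time (a new reading comes with each control period).
- env.read_camera(name): name is "scene" or "top" or "wrist"; returns a dict with "frame" (384x512x3 uint8, red, green, blue), "z_map" (384x512 float32, m along the optical axis (not along the pixel's ray), 0 where there is no reading), "K" (3x3 intrinsics, pixels), "D" ([k1, k2, p1, p2, k3] as OpenCV has them; the pictures are not rectified), "rvec" (rotation vector, rad) and "tvec" (3), from world to camera coordinates, as OpenCV has them. Camera axes: x right, y down, z forward; pixel columns grow to the right and rows downward; lengths in m; the calibration is good to about 2 mm. A picture is of the moment at which its call begins.
- env.sign_off(): hands the job in; it is judged then, once.
The state is a dict: "time_s": time; "qpos": joint angles; "joint_velocities": joint speeds; "effort": joint torques, N m; "tool_pos": TCP position; "tool_rot": TCP orientation; "force": force on the tool from outside, world axes, zero at the start; "wrist_torque": the same for the moment, N m; "grip_width": finger opening in m; "grasp_force": force on a finger pad.
Only numpy, scipy, OpenCV 4.12 (cv2) and the standard library are available. Lean on these libraries where they do the work, as an engineer would, in place of code of your own. Each camera call takes 0.05 s, during which the arm holds its last target. There are 200 camera calls.

## Working session

There is one attempt and no reset: what is moved stays moved. The work goes in short steps, Python scripts to look and compute and a shell command to move; the robot and the scene stay as the last step left them, time stands still between calls to the robot, and variables do not carry over. Pictures are saved under pics/ and viewed, at most 10 in all, crops included, and the job is handed in when it is done.

```bash
ls; mkdir -p pics
cat > h.py <<'E'
import numpy as np, cv2
from cell import env
from scipy.spatial.transform import Rotation as Ro
def cloud(c):
    h,w=c["z_map"].shape
    u,v=np.meshgrid(np.arange(w),np.arange(h))
    p=cv2.undistortPoints(np.stack([u,v],-1).reshape(-1,1,2).astype(np.float64),c["K"],np.array(c["D"])).reshape(h,w,2)
    z=c["z_map"][...,None]
    P=np.concatenate([p*z,z],-1)
    R=cv2.Rodrigues(np.array(c["rvec"]))[0]
    return (P-np.array(c["tvec"]).ravel())@R
def save(c,n,box=None,s=1):
    f=c["frame"][...,::-1]
    if box: f=f[box[1]:box[3],box[0]:box[2]]
    cv2.imwrite("pics/"+n,cv2.resize(f,None,fx=s,fy=s,interpolation=cv2.INTER_CUBIC))
E
python3 - <<'E'
from h import *
import pickle
c=env.read_camera("top"); save(c,"top1.png",s=1.5); pickle.dump(c,open("top.pkl","wb"))
o=env.get_obs(); print(o, env.grip_point_offset)
E
```

```text
pics
{'time_s': 0.05, 'qpos': array([-70.41176149,  18.43878597,  -4.01500855,  83.17230662,
         1.2959052 ,  78.53997647,  -3.26045622]), 'joint_velocities': array([-0.00444786, -0.03362873,  0.03355252, -0.08818726,  0.02814477,
        0.10432162,  0.04692056]), 'effort': array([ 5.32472077e-04, -4.92989337e+01, -4.05884134e-01, -3.13711274e+01,
       -6.41563721e-02,  3.96091409e-02,  4.84144164e-05]), 'tool_pos': array([0.20915042, 0.61487454, 0.22148727]), 'tool_rot': array([-1.79894217e+02,  6.63685724e-03,  1.61220688e+02]), 'force': array([ 0.13187503, -0.26490151,  0.27241884]), 'wrist_torque': array([-0.02454834, -0.02151042, -0.01375248]), 'grasp_force': 0.0, 'grip_width': 0.08718244272596477} 0.0187
```

View pics/top1.png

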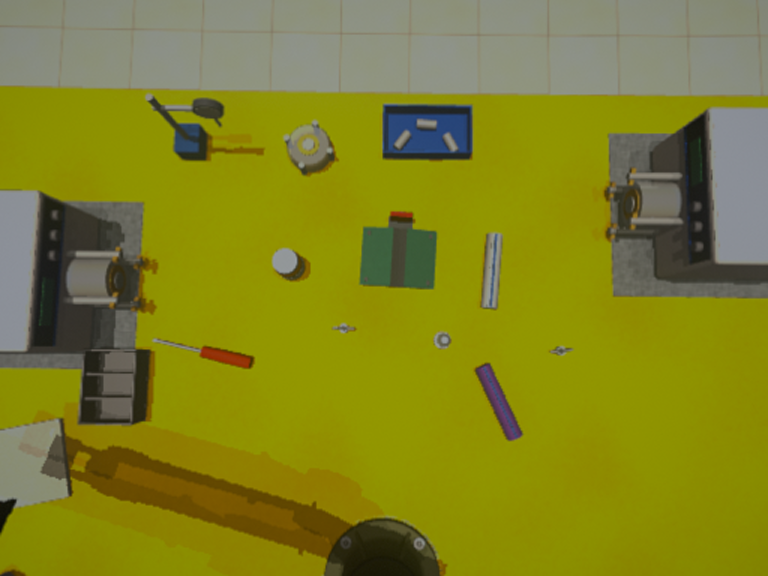

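The top view (768x576 picture pixels) shows the green V-block at (399,257), the red stop at (401,216) and the jar at (289,263). Two things are bar-shaped. The silver cylinder with a blue stripe at (492,270) is right of the V-block and matches the description, and the purple one at (498,402) does not. I'll confirm with a crop and measure.

Run:
```python
from h import *
import pickle
c=pickle.load(open("top.pkl","rb")); W=cloud(c)
save(c,"crop1.png",(220,130,390,300),3.5)
def ell(name,m):
    P=W[m]; q=P[:,:2]; r=cv2.minAreaRect((q*1000).astype(np.float32)); print(name,m.sum(),"rect mm",np.round(r[0],1),np.round(r[1],1),round(r[2],1),"z max/med",np.percentile(P[:,2],[50,98]).round(4), "mean",q.mean(0).round(4))
    d=np.linalg.svd(q-q.mean(0),full_matrices=False)[2][0]; print("   axis deg",np.degrees(np.arctan2(d[1],d[0])).round(2))
def box(u0,v0,u1,v1):
    m=np.zeros(W.shape[:2],bool); m[int(v0/1.5):int(v1/1.5),int(u0/1.5):int(u1/1.5)]=1; return m
hsv=cv2.cvtColor(c["frame"],cv2.COLOR_RGB2HSV); H,S,V=[hsv[...,i].astype(int) for i in range(3)]
print("bench z",np.median(W[box(540,200,590,320)][:,2]))
ell("bar z",box(470,220,515,320)&(W[...,2]>.010))
ell("bar top",box(470,220,515,320)&(W[...,2]>.026))
ell("vblock",box(345,222,450,300)&(((H>35)&(H<100))|(S<90)&(V<120)))
ell("green",box(345,222,450,300)&((H>35)&(H<100)))
ell("groove",box(380,230,420,287)&~((H>35)&(H<100)))
ell("stop",box(385,205,420,225)&((H<12)|(H>170))&(S>120))
ell("purple",box(470,355,530,445)&(W[...,2]>.01))
for n,b in dict(jar=(265,240,315,285),nutA=(330,318,360,338),nutB=(545,340,575,360),fit=(430,328,456,352)).items(): ell(n,box(*b)&(W[...,2]>.008))
```

```text
bench z -0.0002717133245176429
bar z 556 rect mm [ 523.1 -143.8] [116.4 327.6] 46.6 z max/med [0.0288 1.0675] mean [ 0.5904 -0.2047]
   axis deg -28.33
bar top 399 rect mm [ 523.2 -142.7] [110.2 327.9] 45.8 z max/med [0.0301 1.0675] mean [ 0.5908 -0.2042]
   axis deg -34.47
vblock 1988 rect mm [570.4 -25.1] [252.5 153.4] 0.1 z max/med [0.0061 0.0134] mean [ 0.6245 -0.0252]
   axis deg -92.49
green 1599 rect mm [564.  -22.3] [152.  242.9] 87.1 z max/med [0.0061 0.0136] mean [ 0.6221 -0.0251]
   axis deg -92.96
groove 315 rect mm [621.3 -15.9] [ 45.2 118.2] 85.6 z max/med [0.0073 0.0126] mean [ 0.6214 -0.0255]
   axis deg 176.5
stop 41 rect mm [701.4 -29.8] [39.2  9.4] 82.5 z max/med [0.0458 0.0511] mean [ 0.7016 -0.0302]
   axis deg -95.07
purple 587 rect mm [ 390.9 -147.8] [320.5  97.8] 54.5 z max/med [0.0286 0.0348] mean [ 0.339  -0.2191]
   axis deg -148.55
jar 343 rect mm [521.1 118.7] [259.3  53.8] 42.7 z max/med [0.0831 0.0887] mean [0.5931 0.1841]
   axis deg -130.9
nutA 50 rect mm [467.9  56.1] [100.5  17. ] 71.7 z max/med [0.014  0.0456] mean [0.4762 0.0822]
   axis deg 75.45
nutB 48 rect mm [ 437.6 -179.3] [ 14.8 380.6] 0.3 z max/med [0.0145 1.0675] mean [ 0.439  -0.3336]
   axis deg 89.33
fit 83 rect mm [ 455.9 -112.9] [31.6 27.7] 45.5 z max/med [0.0359 0.0468] mean [ 0.4555 -0.1119]
   axis deg -135.37
```

View pics/crop1.png

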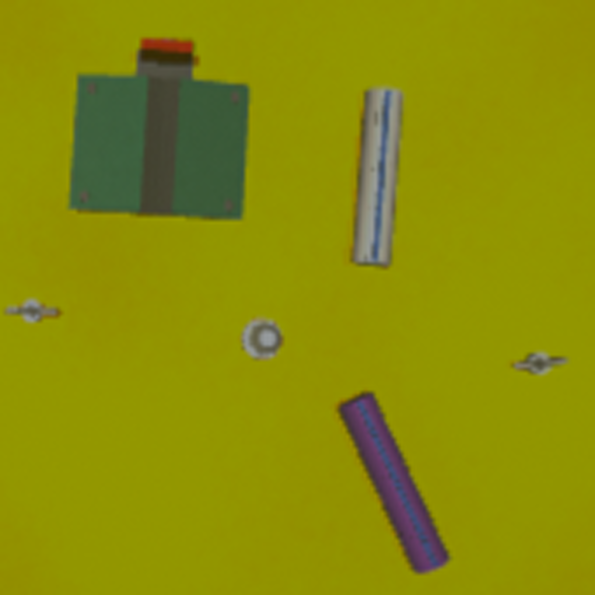

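The crop confirms it: silver bar with a blue stripe at crop (377,177), the purple decoy at (393,485), the V-block and stop at upper left. I'll redo the fit with invalid depths rejected.

Run:
```python
from h import *
import pickle
c=pickle.load(open("top.pkl","rb")); W=cloud(c)
ok=(c["z_map"]>0)&(abs(W[...,2])<.1)
hsv=cv2.cvtColor(c["frame"],cv2.COLOR_RGB2HSV); H,S,V=[hsv[...,i].astype(int) for i in range(3)]
def box(u0,v0,u1,v1):
    m=np.zeros(W.shape[:2],bool); m[int(v0/1.5):int(v1/1.5),int(u0/1.5):int(u1/1.5)]=1; return m
def fit(n,m,zmin=-1):
    m=(m&ok&(W[...,2]>zmin)).astype(np.uint8); k,l,s,_=cv2.connectedComponentsWithStats(m); m=l==1+np.argmax(s[1:,4])
    q=W[m][:,:2]*1000; r=cv2.minAreaRect(q.astype(np.float32)); b=cv2.boxPoints(r); e=[b[1]-b[0],b[2]-b[1]]; L=max(e,key=np.linalg.norm)
    d=np.linalg.svd(q-q.mean(0),full_matrices=False)[2][0]
    a=lambda v:round(float(np.degrees(np.arctan2(v[1],v[0]))+90)%180-90,2)
    print(n,m.sum(),np.round(r[0],1),np.round(r[1],1),"long",a(L),"svd",a(d),"mean",q.mean(0).round(1),"z",np.percentile(W[m][:,2],[5,50,95]).round(4))
fit("bar",box(470,220,515,320),.012)
fit("bartop",box(470,220,515,320),.024)
g=(H>35)&(H<100)&(S>60)
yel=(H>22)&(H<35)&(S>150)
fit("vblock",box(350,223,450,296)&~yel)
fit("groove",box(375,231,425,287)&~g&~yel)
fit("stop",box(385,205,420,225),.03)
fit("nutA",box(330,318,360,338),.006);fit("nutB",box(545,340,575,360),.006);fit("fit",box(430,328,456,352),.01);fit("jar",box(265,240,315,285),.05);fit("purple",box(470,355,530,445),.012)
```

```text
bar 539 [ 595.6 -212.1] [ 31.8 150.4] long -4.39 svd -4.32 mean [ 594.3 -210. ] z [0.0191 0.0287 0.0332]
bartop 437 [ 595.7 -211.3] [ 28.6 150.4] long -4.54 svd -4.45 mean [ 595.3 -211.2] z [0.0248 0.0295 0.0335]
vblock 1999 [629.8 -25.5] [152.1 135.8] long 87.27 svd 86.47 mean [624.6 -25.2] z [-0.0004  0.0061  0.0123]
groove 306 [620.5 -25.4] [ 25.  113.5] long -2.97 svd -3.19 mean [620.1 -25.6] z [0.0025 0.0073 0.0116]
stop 67 [701.3 -28.5] [10.8 42. ] long -89.5 svd 86.3 mean [700.7 -28. ] z [0.0338 0.0454 0.0491]
nutA 50 [477.   84.7] [15.  42.1] long -89.18 svd 89.45 mean [477.   83.9] z [0.0094 0.0138 0.0201]
nutB 47 [ 438.5 -348.8] [14.8 41.5] long -89.13 svd -80.39 mean [ 438.9 -348.8] z [0.0102 0.0142 0.0216]
fit 66 [ 455.8 -112.7] [26.7 23.6] long 0.26 svd 34.37 mean [ 455.4 -112.1] z [0.0107 0.0379 0.0462]
jar 286 [598.5 189.4] [48.7 48.8] long -73.18 svd 49.64 mean [596.7 188.1] z [0.0554 0.0839 0.0872]
purple 581 [ 339.  -222.3] [148.8  31.8] long 24.98 svd 24.96 mean [ 338.1 -220.8] z [0.0191 0.0286 0.0339]
```

```bash
cat >> h.py <<'E'
def rows(pts,nn,dpsi=0,kturn=9.5,pos=None):
    """print tool-frame rows through world waypoints pts (nn rows per leg), yaw turn dpsi deg (about tool z) spread at kturn/row"""
    o=env.get_obs(); p=np.array(o["tool_pos"]) if pos is None else np.array(pos); R=Ro.from_euler("xyz",o["tool_rot"],degrees=True)
    left=dpsi
    for w,n in zip(pts,nn):
        d=(np.array(w)-p)/n
        for i in range(n):
            t=R.inv().apply(d)/.08
            a=np.clip(left,-kturn,kturn); left-=a
            print(np.round(t,2).tolist(),round(a/180,4)); R=R*Ro.from_rotvec([0,0,np.radians(a)])
        p=np.array(w)
E
python3 -c "
from h import *
rows([(.5,.40,.2),(.62,.1,.17),(.598,-.285,.13)],[7,6,7],75.6,6.3)"
```

```text
[-0.62, -0.2, 0.04] 0.035
[-0.63, -0.13, 0.04] 0.035
[-0.64, -0.06, 0.04] 0.035
[-0.65, 0.01, 0.04] 0.035
[-0.64, 0.08, 0.04] 0.035
[-0.63, 0.15, 0.04] 0.035
[-0.61, 0.22, 0.04] 0.035
[-0.67, -0.06, 0.06] 0.035
[-0.67, 0.01, 0.06] 0.035
[-0.67, 0.09, 0.06] 0.035
[-0.65, 0.16, 0.06] 0.035
[-0.63, 0.23, 0.06] 0.035
[-0.6, 0.3, 0.06] 0.0
[-0.69, 0.01, 0.07] 0.0
[-0.69, 0.01, 0.07] 0.0
[-0.69, 0.01, 0.07] 0.0
[-0.69, 0.01, 0.07] 0.0
[-0.69, 0.01, 0.07] 0.0
[-0.69, 0.01, 0.07] 0.0
[-0.69, 0.01, 0.07] 0.0
```

```bash
python3 -m creep '{"translation":[[-0.62,-0.2,0.04],[-0.63,-0.13,0.04],[-0.64,-0.06,0.04],[-0.65,0.01,0.04],[-0.64,0.08,0.04]],"turn":[[0,0,0.035],[0,0,0.035],[0,0,0.035],[0,0,0.035],[0,0,0.035]],"grip":[1,1,1,1,1]}'
python3 -m creep '{"translation":[[-0.63,0.15,0.04],[-0.61,0.22,0.04],[-0.67,-0.06,0.06],[-0.67,0.01,0.06],[-0.67,0.09,0.06]],"turn":[[0,0,0.035],[0,0,0.035],[0,0,0.035],[0,0,0.035],[0,0,0.035]],"grip":[1,1,1,1,1]}'
python3 -m creep '{"translation":[[-0.65,0.16,0.06],[-0.63,0.23,0.06],[-0.6,0.3,0.06],[-0.69,0.01,0.07],[-0.69,0.01,0.07]],"turn":[[0,0,0.035],[0,0,0.035],[0,0,0],[0,0,0],[0,0,0]],"grip":[1,1,1,1,1]}'
python3 -c "
from h import *
rows([(.598,-.285,.13)],[5])"
```

```text
time_s: 0.68
tool_pos: [0.4175, 0.4592, 0.2058]
tool_rot: [-179.9, 0.0, 129.5]
force: [-0.3, -0.5, -0.2]
grip_width: 0.0869
grasp_force: 0.0
time_s: 1.3
tool_pos: [0.56, 0.2469, 0.185]
tool_rot: [-179.9, 0.0, 98.0]
force: [0.3, 0.7, -0.4]
grip_width: 0.0871
grasp_force: 0.0
time_s: 1.92
tool_pos: [0.613, -0.0124, 0.1592]
tool_rot: [-179.9, 0.0, 85.6]
force: [0.8, -0.2, 0.8]
grip_width: 0.0871
grasp_force: 0.0
[-0.68, 0.01, 0.07] 0.0
[-0.68, 0.01, 0.07] 0.0
[-0.68, 0.01, 0.07] 0.0
[-0.68, 0.01, 0.07] 0.0
[-0.68, 0.01, 0.07] 0.0
```

```bash
python3 -m creep '{"translation":[[-0.68,0.01,0.07],[-0.68,0.01,0.07],[-0.68,0.01,0.07],[-0.68,0.01,0.07],[-0.68,0.01,0.07]],"turn":[[0,0,0],[0,0,0],[0,0,0],[0,0,0],[0,0,0]],"grip":[1,1,1,1,1]}'
python3 -m creep '{"translation":[[0,0,0],[0,0,0]],"turn":[[0,0,0],[0,0,0]],"grip":[1,1]}'
python3 - <<'E'
from h import *
c=env.read_camera("wrist"); save(c,"wr1.png",s=1.2)
rows([(.5935,-.262,.013)],[5])
E
```

```text
time_s: 2.55
tool_pos: [0.5962, -0.2833, 0.1313]
tool_rot: [-180.0, -0.0, 85.6]
force: [0.3, 0.3, 0.5]
grip_width: 0.0868
grasp_force: 0.0
time_s: 2.8
tool_pos: [0.5965, -0.2814, 0.1314]
tool_rot: [-179.9, -0.1, 85.6]
force: [-0.7, 0.7, -0.0]
grip_width: 0.0871
grasp_force: 0.0
[0.04, -0.01, 0.3] 0.0
[0.04, -0.01, 0.3] 0.0
[0.04, -0.01, 0.3] 0.0
[0.04, -0.01, 0.3] 0.0
[0.04, -0.01, 0.3] 0.0
```

View pics/wr1.png

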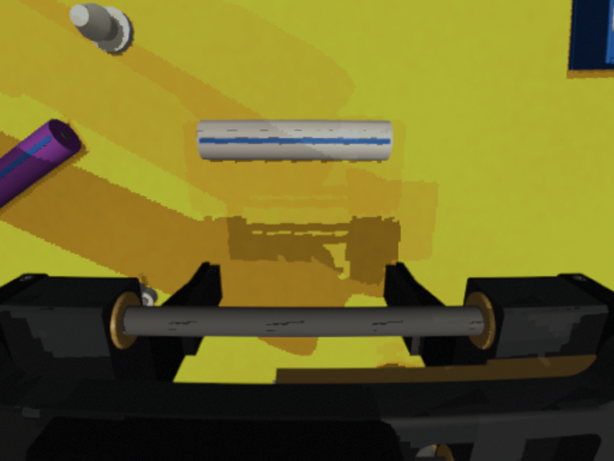

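The wrist view shows the bar spanning (200..392, 140), parallel to the finger line with tips at (215,270) and (398,270), and well centred. I'll descend behind it.

```bash
python3 -m creep '{"translation":[[0.04,-0.01,0.32],[0.04,-0.01,0.32],[0.04,-0.01,0.32],[0.04,-0.01,0.28],[0.04,-0.01,0.23]],"turn":[[0,0,0],[0,0,0],[0,0,0],[0,0,0],[0,0,0]],"grip":[1,1,1,1,1]}'
python3 -m creep '{"translation":[[0.03,0,0],[0.03,0,0],[0.03,0,0]],"turn":[[0,0,0],[0,0,0],[0,0,0]],"grip":[1,1,1]}'
```

```text
time_s: 3.48
tool_pos: [0.5945, -0.2631, 0.0135]
tool_rot: [-180.0, -0.1, 85.8]
force: [0.8, 0.4, 0.3]
grip_width: 0.0871
grasp_force: 0.0
time_s: 3.85
tool_pos: [0.5954, -0.2588, 0.0158]
tool_rot: [179.9, 0.0, 85.6]
force: [0.1, -0.4, 0.3]
grip_width: 0.0871
grasp_force: 0.0
```

```bash
python3 -m creep '{"translation":[[0.06,0,0.03],[0.06,0,0.01],[0.06,0,0],[0.06,0,0],[0.06,0,0]],"turn":[[0,0,0],[0,0,0],[0,0,0],[0,0,0],[0,0,0]],"grip":[1,1,1,1,1]}'
python3 -m creep '{"translation":[[0.06,0,0],[0.06,0,0],[0.06,0,0],[0.06,0,0],[0.06,0,0]],"turn":[[0,0,0],[0,0,-0.002],[0,0,-0.002],[0,0,-0.002],[0,0,0]],"grip":[1,1,1,1,1]}'
python3 - <<'E'
from h import *
c=env.read_camera("top"); W=cloud(c)
np.save("x.npy",0); save(c,"t2.png",(210,130,370,250),4)
E
```

```text
time_s: 4.47
tool_pos: [0.5964, -0.2346, 0.0115]
tool_rot: [180.0, 0.0, 85.6]
force: [0.1, -0.5, -0.6]
grip_width: 0.0873
grasp_force: 0.2
time_s: 5.1
tool_pos: [0.598, -0.2104, 0.0114]
tool_rot: [180.0, -0.0, 86.7]
force: [-0.8, -0.8, -0.7]
grip_width: 0.0871
grasp_force: 0.1
```

View pics/t2.png

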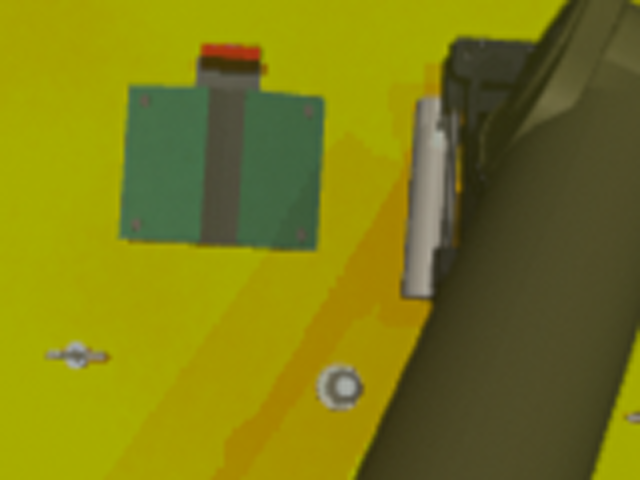

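The bar stays against both fingers, parallel to the V-block edge: axis from (428,97) to (418,297), block edge from (323,97) to (316,248). The stripe has turned out of view, so it is rolling. Keep pushing.

```bash
for i in 1; do python3 -m creep '{"translation":[[0.08,0,0],[0.08,0,0],[0.08,0,0],[0.08,0,0],[0.08,0,0]],"turn":[[0,0,0],[0,0,0],[0,0,0],[0,0,0],[0,0,0]],"grip":[1,1,1,1,1]}'; done
python3 -m creep '{"translation":[[0.08,0,0],[0.08,0,0],[0.08,0,0],[0.08,0,0],[0.08,0,0]],"turn":[[0,0,0],[0,0,0],[0,0,0],[0,0,0],[0,0,0]],"grip":[1,1,1,1,1]}'
python3 -m creep '{"translation":[[0.08,0,0],[0.08,0,0],[0.08,0,0],[0.08,0,0],[0.08,0,0]],"turn":[[0,0,0],[0,0,0],[0,0,0],[0,0,0],[0,0,0]],"grip":[1,1,1,1,1]}'
python3 -c "
from h import *
save(env.read_camera('top'),'t3.png',(210,130,370,250),4)"
```

```text
time_s: 5.78
tool_pos: [0.5998, -0.1783, 0.0113]
tool_rot: [180.0, -0.0, 86.7]
force: [0.0, 0.2, -0.1]
grip_width: 0.0869
grasp_force: 0.1
time_s: 6.4
tool_pos: [0.6017, -0.1464, 0.0114]
tool_rot: [180.0, -0.0, 86.7]
force: [0.6, -0.3, 0.3]
grip_width: 0.0872
grasp_force: 0.1
time_s: 7.02
tool_pos: [0.6037, -0.1161, 0.0119]
tool_rot: [179.9, 0.1, 86.6]
force: [-0.5, -2.4, 2.0]
grip_width: 0.0871
grasp_force: 1.8
```

View pics/t3.png

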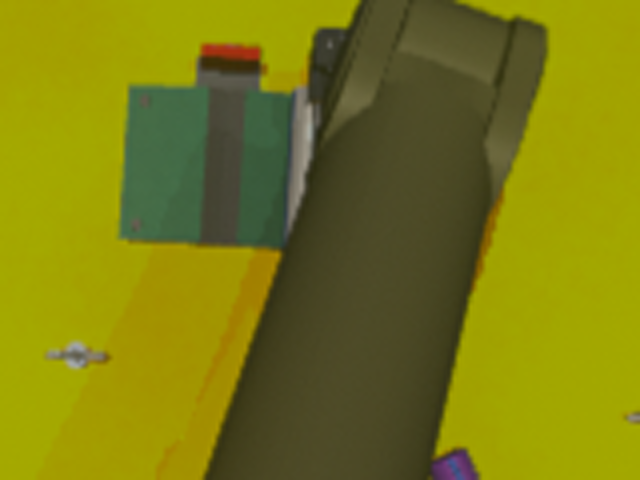

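The bar is at the ramp foot with its stripe at the leading edge, (290,160). That is about 73 deg past a full turn and fits pure rolling over the 121 mm travelled. Now up the ramp.

```bash
python3 -m creep '{"translation":[[0.07,0,0],[0.07,0,0],[0.07,0,0],[0.07,0,0],[0.07,0,0]],"turn":[[0,0,0],[0,0,0],[0,0,0],[0,0,0],[0,0,0]],"grip":[1,1,1,1,1]}'
python3 -c "
from h import *
save(env.read_camera('top'),'t4.png',(240,130,340,205),6)
c=env.read_camera('top');W=cloud(c);print(W[150:160,255:285,2].max(0).round(3).tolist());print(W[155,255:285,1].round(3).tolist())"
```

```text
time_s: 7.7
tool_pos: [0.6051, -0.0865, 0.0113]
tool_rot: [-180.0, -0.0, 86.7]
force: [-0.5, -3.4, 2.5]
grip_width: 0.0872
grasp_force: 1.8
[0.012, 0.012, 0.011, 0.012, 0.013, 0.015, 0.014, 0.012, 0.012, 0.01, 0.009, 0.006, 0.007, 0.01, 0.012, 0.014, 0.014, 0.024, 0.034, 0.039, 0.382, 0.396, 0.44, 0.442, 0.443, 0.445, 0.444, 0.444, 0.444, 0.446]
[0.007, 0.003, 0.0, -0.003, -0.006, -0.009, -0.012, -0.015, -0.018, -0.021, -0.024, -0.027, -0.03, -0.033, -0.036, -0.039, -0.042, -0.045, -0.047, -0.05, -0.053, -0.033, -0.034, -0.033, -0.035, -0.037, -0.039, -0.04, -0.042, -0.044]
```

View pics/t4.png

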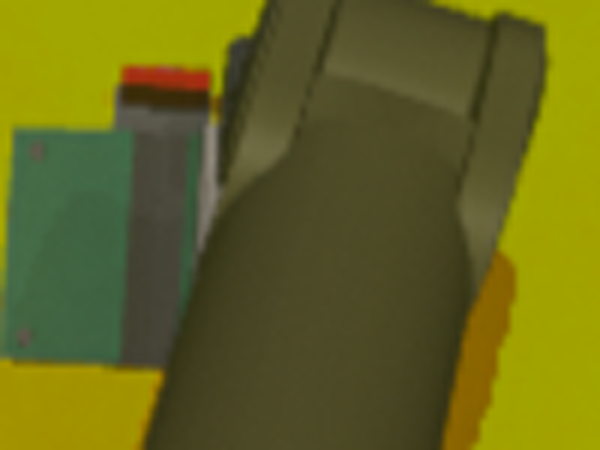

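The stripe has gone under the leading edge at (213,150), so it is still rolling, and the bar is nearly at the lip. Finish the ramp.

```bash
python3 -m creep '{"translation":[[0.07,0,0],[0.07,0,0],[0.07,0,0],[0.07,0,0],[0.06,0,0]],"turn":[[0,0,0],[0,0,0],[0,0,0],[0,0,0],[0,0,0]],"grip":[1,1,1,1,1]}'
python3 -m creep '{"translation":[[0,0,0],[0,0,0]],"turn":[[0,0,0],[0,0,0]],"grip":[1,1]}'
python3 -c "
from h import *
c=env.read_camera('top');W=cloud(c);print(W[145:155,255:285,2].max(0).round(3).tolist());print(W[150,255:285,1].round(3).tolist())"
```

```text
time_s: 8.43
tool_pos: [0.6064, -0.0575, 0.0109]
tool_rot: [-179.9, -0.1, 86.8]
force: [-0.0, 0.6, -0.1]
grip_width: 0.0867
grasp_force: 0.0
time_s: 8.68
tool_pos: [0.6065, -0.0594, 0.0112]
tool_rot: [-180.0, -0.0, 86.7]
force: [-0.1, -0.5, -0.1]
grip_width: 0.0868
grasp_force: 0.0
[0.013, 0.011, 0.009, 1.067, 0.011, 0.031, 1.067, 0.032, 0.394, 0.402, 0.442, 0.444, 0.444, 0.444, 0.444, 0.445, 0.443, 0.443, 0.445, 0.443, 0.447, 0.444, 0.446, 0.449, 0.45, 0.447, 0.448, 0.45, 1.067, 0.451]
[0.007, 0.004, 0.0, -0.003, -0.006, -0.009, -0.012, -0.014, -0.017, -0.009, -0.011, -0.011, -0.013, -0.015, -0.017, -0.019, -0.02, -0.022, -0.024, -0.026, -0.028, -0.03, -0.032, -0.033, -0.035, -0.037, -0.039, -0.04, -0.042, -0.044]
```

```bash
python3 -m creep '{"translation":[[-0.2,0,0],[-0.2,0,-0.1],[0,0,-0.5],[0,0,-0.6],[0,-0.5,-0.5]],"turn":[[0,0,0],[0,0,0],[0,0,0],[0,0,0],[0,0,0]],"grip":[1,1,1,0.5,0]}'
python3 -m creep '{"translation":[[-0.6,-0.3,0],[-0.7,0,0],[-0.7,0,0],[0,0,0],[0,0,0]],"turn":[[0,0,0],[0,0,0],[0,0,0],[0,0,0],[0,0,0]],"grip":[0,0,0,0,0]}' 10
python3 -c "
from h import *
c=env.read_camera('top');W=cloud(c);save(c,'t5.png',(220,130,340,220),5)
m=(W[...,2]>.02)&(W[...,2]<.06)&(c['z_map']>0);m[:143]=0;m[205:]=0;m[:,:250]=0;m[:,285:]=0
n,l,s,_=cv2.connectedComponentsWithStats(m.astype(np.uint8))
for i in range(1,n):
  if s[i,4]>25:
    q=W[l==i];print(s[i],cv2.minAreaRect((q[:,:2]*1000).astype(np.float32)),np.percentile(q[:,2],[5,50,95]))
print(env.get_obs()['tool_pos'])"
```

```text
time_s: 9.35
tool_pos: [0.5666, -0.0915, 0.15]
tool_rot: [179.8, 0.1, 86.6]
force: [0.2, -0.2, 1.0]
grip_width: 0.0744
grasp_force: 0.0
time_s: 9.98
tool_pos: [0.5312, -0.2487, 0.1476]
tool_rot: [180.0, -0.0, 86.6]
force: [0.5, 0.6, 0.9]
grip_width: 0.0251
grasp_force: 0.0
[260 143  15   4  54] ((698.4929809570312, -28.93812370300293), (42.631675720214844, 5.4280619621276855), 89.98851013183594) [0.02179495 0.04204568 0.04718485]
[259 150  13  51 535] ((607.52587890625, -24.418787002563477), (31.91753578186035, 150.31373596191406), 87.11207580566406) [0.02599259 0.03539829 0.04014022]
[ 0.53168871 -0.24747605  0.14745641]
```

View pics/t5.png

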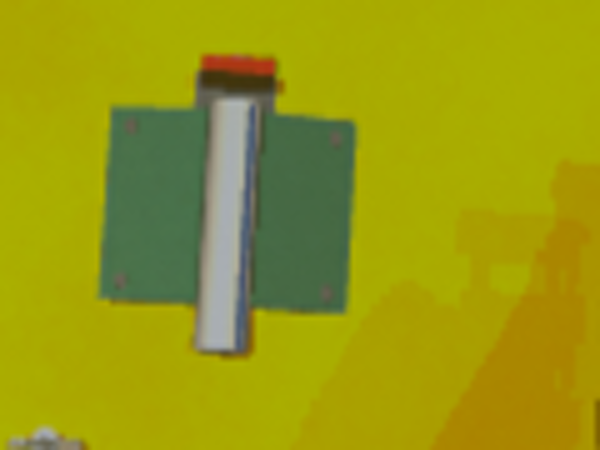

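The bar is seated in the groove: top at 38.5 mm, axis parallel to the groove, near end at (222,350), stripe at (246,220). The gap to the stop is about 14 mm. Next I go round to the near end with the fingers shut.

```bash
python3 -c "
from h import *
rows([(.486,-.018,.147),(.486,-.018,.018)],[5,5])"
```

```text
[0.57, -0.15, 0.0] 0.0
[0.57, -0.15, 0.0] 0.0
[0.57, -0.15, 0.0] 0.0
[0.57, -0.15, 0.0] 0.0
[0.57, -0.15, 0.0] 0.0
[-0.0, -0.0, 0.32] 0.0
[-0.0, -0.0, 0.32] 0.0
[-0.0, -0.0, 0.32] 0.0
[-0.0, -0.0, 0.32] 0.0
[-0.0, -0.0, 0.32] 0.0
```

```bash
python3 -m creep '{"translation":[[0.57,-0.15,0],[0.57,-0.15,0],[0.57,-0.15,0],[0.57,-0.15,0],[0.57,-0.15,0]],"turn":[[0,0,0],[0,0,0],[0,0,0],[0,0,0],[0,0,0]],"grip":[0,0,0,0,0]}'
python3 -m creep '{"translation":[[0,0,0.32],[0,0,0.32],[0,0,0.32],[0,0,0.32],[0,0,0.3]],"turn":[[0,0,0],[0,0,0],[0,0,0],[0,0,0],[0,0,0]],"grip":[0,0,0,0,0]}'
python3 -m creep '{"translation":[[0,0,0],[0,0,0]],"turn":[[0,0,0],[0,0,0]],"grip":[0,0]}'
```

```text
time_s: 10.65
tool_pos: [0.4844, -0.0136, 0.1477]
tool_rot: [180.0, -0.0, 86.9]
force: [-0.3, 0.6, 1.0]
grip_width: 0.0004
grasp_force: 0.0
time_s: 11.28
tool_pos: [0.4847, -0.015, 0.0203]
tool_rot: [180.0, -0.0, 86.9]
force: [-0.1, 0.7, 0.4]
grip_width: 0.0003
grasp_force: 0.0
time_s: 11.52
tool_pos: [0.4856, -0.016, 0.0218]
tool_rot: [179.9, -0.0, 86.8]
force: [-0.3, 0.3, 0.2]
grip_width: 0.0004
grasp_force: 0.0
```

```bash
python3 -m creep '{"translation":[[-0.03,0.06,0.06],[0,0.06,0],[0,0.06,0],[0,0.06,0],[0,0.05,0]],"turn":[[0,0,0],[0,0,0],[0,0,0],[0,0,0],[0,0,0]],"grip":[0,0,0,0,0]}'
python3 -m creep '{"translation":[[0,0.04,0],[0,0.04,0],[0,0.04,0],[0,0.04,0],[0,0.04,0]],"turn":[[0,0,0],[0,0,0],[0,0,0],[0,0,0],[0,0,0]],"grip":[0,0,0,0,0]}'
python3 -m creep '{"translation":[[0,0.03,0],[0,0.02,0]],"turn":[[0,0,0],[0,0,0]],"grip":[0,0]}'
```

```text
time_s: 12.15
tool_pos: [0.5084, -0.0205, 0.0162]
tool_rot: [180.0, -0.0, 86.7]
force: [-0.3, -0.8, -0.1]
grip_width: 0.0001
grasp_force: 0.0
time_s: 12.78
tool_pos: [0.5239, -0.0214, 0.0161]
tool_rot: [-180.0, -0.0, 86.7]
force: [-1.7, 0.9, -0.2]
grip_width: 0.0004
grasp_force: 1.0
time_s: 13.02
tool_pos: [0.5272, -0.0216, 0.016]
tool_rot: [-179.9, -0.0, 86.7]
force: [-2.5, 0.2, 2.7]
grip_width: 0.0005
grasp_force: 1.9
```

Sliding at about 2 N. I'll creep forward in small steps until the force rises at the stop.

```bash
python3 -m creep '{"translation":[[0,0.02,0],[0,0.02,0]],"turn":[[0,0,0],[0,0,0]],"grip":[0,0]}'
python3 -m creep '{"translation":[[0,0.02,0],[0,0.02,0]],"turn":[[0,0,0],[0,0,0]],"grip":[0,0]}'
```

```text
time_s: 13.28
tool_pos: [0.5311, -0.0218, 0.0161]
tool_rot: [-180.0, -0.0, 86.7]
force: [-2.1, 0.3, 1.3]
grip_width: 0.0003
grasp_force: 1.4
time_s: 13.52
tool_pos: [0.5345, -0.0219, 0.0161]
tool_rot: [180.0, -0.0, 86.7]
force: [-3.2, 0.4, -0.1]
grip_width: 0.0003
grasp_force: 1.2
```

```bash
python3 -m creep '{"translation":[[0,0.015,0],[0,0.015,0]],"turn":[[0,0,0],[0,0,0]],"grip":[0,0]}'
```

```text
time_s: 13.78
tool_pos: [0.5368, -0.0221, 0.0161]
tool_rot: [180.0, -0.0, 86.7]
force: [-2.7, 0.3, 0.3]
grip_width: 0.0005
grasp_force: 1.1
```

```bash
python3 -m creep '{"translation":[[0,0.015,0],[0,0.015,0]],"turn":[[0,0,0],[0,0,0]],"grip":[0,0]}' | grep -E "pos|force"
python3 -m creep '{"translation":[[0,0.015,0]],"turn":[[0,0,0]],"grip":[0]}'| grep -E "pos|force"
python3 -c "
from h import *
c=env.read_camera('scene');save(c,'s1.png',s=1.5)"
```

```text
tool_pos: [0.5379, -0.0222, 0.0159]
force: [-7.4, 0.4, 5.4]
grasp_force: 4.0
tool_pos: [0.5379, -0.0222, 0.0159]
force: [-10.7, 0.7, 6.9]
grasp_force: 5.9
```

View pics/s1.png

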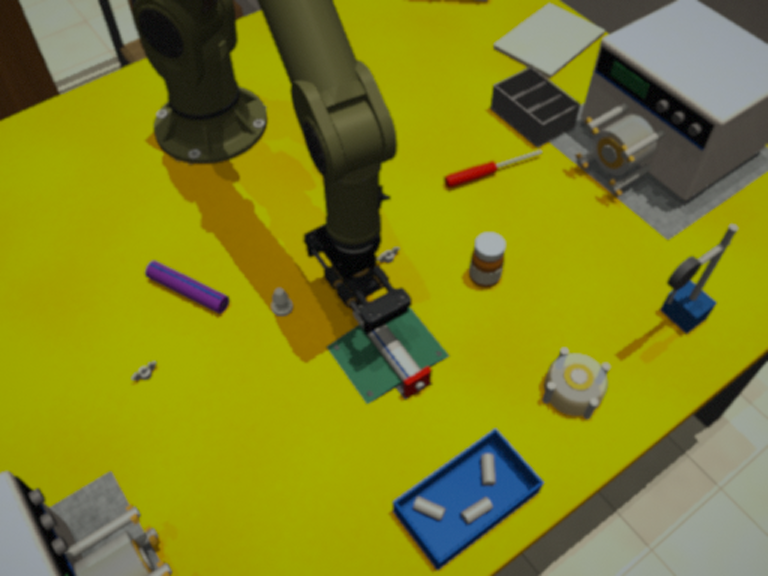

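The bar's end is against the red stop at (410,375) in the scene view, and force rises with no further travel. Back off along the groove, rise and verify.

```bash
python3 -m creep '{"translation":[[0,-0.02,0],[0,-0.05,0],[0,-0.15,0],[0,-0.3,0],[0,0,-0.3]],"turn":[[0,0,0],[0,0,0],[0,0,0],[0,0,0],[0,0,0]],"grip":[0,0,0,0,0]}'
python3 -m creep '{"translation":[[0,0,-0.6],[0,0,-0.6],[-0.6,0,0],[-0.7,0,0],[-0.7,0,0]],"turn":[[0,0,0],[0,0,0],[0,0,0],[0,0,0],[0,0,0]],"grip":[0,0,0,0,0]}'
python3 -m creep '{"translation":[[-0.6,0,0],[0,0,0],[0,0,0]],"turn":[[0,0,0],[0,0,0],[0,0,0]],"grip":[0,0,0]}'
python3 -c "
from h import *
c=env.read_camera('top');W=cloud(c);save(c,'t6.png',(160,120,390,300),3.3)
m=(W[...,2]>.02)&(W[...,2]<.06)&(c['z_map']>0);m[:141]=0;m[205:]=0;m[:,:250]=0;m[:,285:]=0
q=W[m];b=q[q[:,2]<.06];r=cv2.minAreaRect((b[:,:2]*1000).astype(np.float32));print('bar+stop',r,np.percentile(b[:,2],[5,50,95]))
print('bar near end x',np.percentile(b[:,0],[0,1]), 'mean y by x',[(round(x,2),b[abs(b[:,0]-x)<.006][:,1].mean().round(4)) for x in np.arange(.56,.69,.03)])"
```

```text
time_s: 14.82
tool_pos: [0.4951, -0.0199, 0.0387]
tool_rot: [-179.7, 0.0, 86.7]
force: [0.7, 0.0, 0.5]
grip_width: 0.0004
grasp_force: 0.0
time_s: 15.45
tool_pos: [0.4895, -0.181, 0.1367]
tool_rot: [179.9, -0.0, 86.8]
force: [0.8, -0.9, -0.9]
grip_width: 0.0005
grasp_force: 0.0
time_s: 15.82
tool_pos: [0.4867, -0.2269, 0.136]
tool_rot: [180.0, -0.0, 86.7]
force: [-0.4, 0.2, 0.1]
grip_width: 0.0003
grasp_force: 0.0
bar+stop ((627.0093383789062, -28.34601402282715), (42.705162048339844, 160.3498077392578), 89.55722045898438) [0.02668321 0.03604081 0.04502454]
bar near end x [0.54684001 0.54770778] mean y by x [(np.float64(0.56), np.float64(-0.0214)), (np.float64(0.59), np.float64(-0.024)), (np.float64(0.62), np.float64(-0.0247)), (np.float64(0.65), np.float64(-0.0267)), (np.float64(0.68), np.float64(-0.0275))]
```

View pics/t6.png

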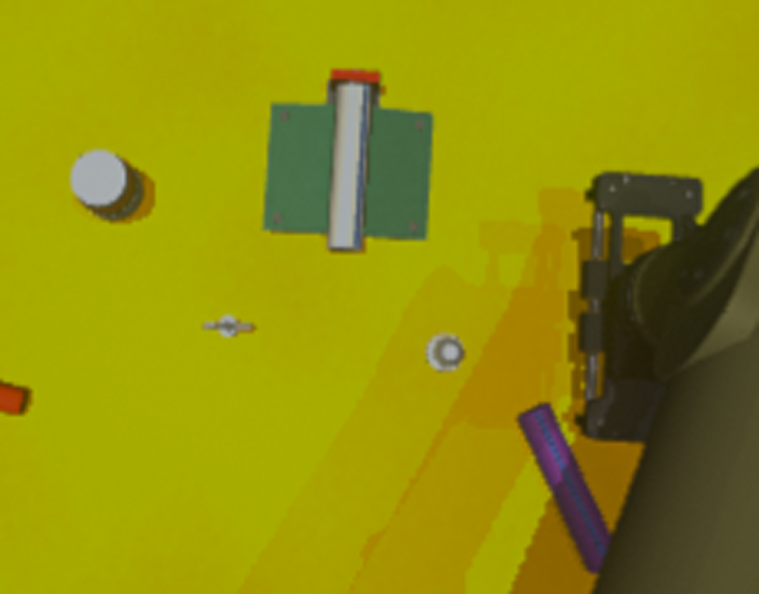

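The bar lies in the groove from (346,250) to (352,83) with its end against the stop at (355,76). Bar plus stop measures 160.3 mm against a nominal 160. The other parts are where they were and the hand is clear.

```bash
python3 -c "
from cell import env
print(env.sign_off())"
```

```text
the job is handed in; nothing more can be done
None
```

I rolled the bar up the ramp into the groove and pushed it endways against the red stop, then took the hand clear with the other parts in view undisturbed, and handed the job in at about 16 s of the 54 s limit.

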